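# Turn a crystal slab over in its cradle

### The arm

A 6-joint arm with a two-finger parallel gripper is mounted at the origin on the work surface. World frame = base frame: x ahead of the robot, y to its left, z up, the work surface at z = 0. Lengths are in m, angles in degrees, forces in N, time in s.
With the tool pointing down it reaches from about 0.35 to 0.875 m from the base axis. Payload 4.2 kg.
Tool frame: the origin (TCP) lies midway between the tips of the shut fingers; the grasp point (between the pads) lies 19 mm behind it; y points along the fingers, z is the direction in which the jaws open and shut, and the axes are right-handed (so a half turn about y gives the same grasp; the last joint's range is limited). The gripper opens to 87 mm and grips with 3 to 60 N. Pads are 19 mm wide; open, the fingers measure 117 mm over their backs; the gripper's body (75 mm by 190 mm) begins 51 mm behind the grasp point.
Start: joints at [-62.418, 22.042, 0.453, 0, -68.411, -14.817], TCP at [0.138, -0.61, 0.223] pointing down, gripper open.
Joint ranges: [-179.83, 179.83], [-69.29, 118.12], [-61.27, 80.66], [-181.25, 117.63], [-171.15, -9.14], [-177.46, 177.46]. Speed limits (degrees/s): [159.86, 159.86, 180, 180, 180, 180].

### API

Orientations are given as [roll, pitch, yaw] about the fixed x, y, z axes, in that order (R = Rz(yaw) Ry(pitch) Rx(roll)).
In Python, from workcell import env gives the robot as it stands. The module is installed in compiled form; this text tells all that it offers. Calls block until the motion is done:
- env.goto(position, orientation): joint-space move of the TCP to a pose.
- env.move_straight(position, rotation=None, rate=0.15, force_limit=None): straight line of the TCP; rotation=None keeps the orientation; rate is the mean speed in m/s. With force_limit (N) it stops when the force on the tool has changed by that much, and returns True; else False.
- env.set_joints(angles): joint-space move.
- env.gripper_to(opening, grasp_force=None): opening from 0.0 (shut) to 1.0 (fully open); grasp_force is the grip in N (None keeps the last); returns when the fingers have stopped.
- env.dwell(seconds).
- env.inverse_kinematics(position, orientation): joint angles nearest the present ones, or None.
- env.read_state(): the state.
- env.grab_frame(name): name is "scene" or "side" or "wrist"; returns a dict with "image" (420x560x3 uint8, blue, green, red), "fx", "fy", "cx", "cy" (pixels), "position" and "orientation" of the camera in the world. Camera axes: x right, y up, looking along -z (the intrinsics and any distortion apply to the point x, -y, -z); pixel columns grow to the right and rows downward; lengths in m; the calibration is good to about 2 mm. The wrist camera is an equidistant fisheye: a pixel r from the principal point sees the ray r / f radians off the axis. A picture is of the moment at which its call begins. There is no depth.
A pose or a line that the arm cannot do raises env.Unreachable and nothing moves.
- env.close_job(): hands the job in, once; it reports no verdict.
Trained networks look in a picture, given as the dict that the camera call returned (one of the last four; its "shot" number tells which), for a name from the list of things; names that differ only in an ending like _2 or _b are one class to them, and where a whole thing is asked for, a point or a joint stands for the part that bears it (a point fixed in the world has none). Each returns a list of dicts, best first, with "score" (0 to 1); they miss things now and then, are a little off and sometimes report something else, mostly with a low value. They report only what shows in the picture. A call takes as long as a camera call. They do not tell look-alikes from the thing itself.
- env.search_frame(picture, thing): "xyz" ([x, y, z] in m, in world coordinates, good to about 4 mm: the middle of the surface that is visible of it).
- env.trace(picture, thing): "mask" (420x560 bool, what is visible of it).
The state is a dict: "clock": time; "joint_positions": joint angles; "qvel": joint speeds; "joint_torque": joint torques, N m; "position": TCP position; "tool_rot": TCP orientation; "force": force on the tool from outside, world axes, zero at the start; "wrist_torque": the same for the moment, N m; "opening": opening from 0.0 (shut) to 1.0 (fully open).
Only numpy, scipy, OpenCV 4.12 (cv2) and the standard library are available. Lean on these libraries where they do the work, as an engineer would, in place of code of your own. Each camera call takes 0.05 s, during which the arm holds its last target.

### The job

The slab of white rock lies crystals-down on one side of the wooden V-shaped cradle. Turn it over onto the cradle's other side, so that it lies flat on both rails there with its crystals facing up; ease it over all the way, never letting it flop down. Leave the other things on the table where they are.

Things in the scene. Friction and masses are not known exactly. Their poses are not given: they have to be found in the camera images.
- cradle: Wooden V-shaped turning cradle fixed to the table, 152 mm (x) by 150 mm (y), base board 10 mm high. The V runs along its x axis. Origin: centre of its underside, z up; its place and yaw vary. Upright cheeks 10 mm thick, 50 mm high, 140 mm long in y, centred at x = +-71 mm, hold the slab lengthwise (6 mm play each end). The slab always starts on the +y slope and must end on the -y slope.
- vee (a point): Middle of the bottom line of the cradle's V, 35 mm above the cradle's origin. From here two flat slopes rise at 40 degrees from horizontal, one to +y, one to -y. Each slope is two rails at x = +-46 mm, 16 mm wide, 12 mm thick and 85 mm long up the slope, open between them so the crystals hang free.
- rest_from (a point): Middle between the upper ends of the two rails of the +y slope (65 mm from the V in y, 90 mm above the table). The slab overhangs it by 45 mm at the start. Outside it nothing stands but the base board, which ends 75 mm from the V: room for a finger under or behind the slab's upper edge.
- rest_to (a point): The same point on the -y slope, where the slab must end; the slab overhangs this side too, with the same room around it.
- slab: Sawn loose slab of white rock, 120 mm (x) by 130 mm (y) by 14 mm thick (z), 0.5 kg. Origin: its centre at mid-thickness. The +z face is plain, the -z face carries crystals. At the start +z looks up, x runs along the cradle's x, the -y edge lies in the V. It tips about that edge (2 to 3 N at the top) and falls by itself once past upright. Turned over, its -y edge may rest up to 20 mm up the slope.
- slab_top (a point): Middle of the slab's upper (+y) edge at mid-thickness, 65 mm from the slab's centre; same axes as the slab. The upper edge stays the upper one when the slab is turned over. The last 35 mm below this edge are bare on both faces.
- slab_face (a point): Centre of the slab's crystal (-z) face. Pyrite cubes stand out of it up to 13 mm, within 35 mm of the middle in x and from y = -55 to +30 mm; the slab's bare margins outside them rest on the rails.
- rock_a: Loose rough lump of white rock with pyrite, about 84 mm across and 55 mm high. Bystander. Origin: centre of its underside.
- rock_b: Loose rough lump of white rock with pyrite, about 72 mm across and 47 mm high. Bystander. Origin: centre of its underside.
- glue: Loose closed glue bottle, 44 mm across, 110 mm high, standing. Bystander. Origin: centre of its underside.
- brush: Loose hand brush lying on the table. Bystander. Origin: under its middle.
Things that resemble listed ones, but are neither listed nor needed, are in the scene too. Several things look just like the cradle: the one meant starts nearest to the robot's base.

How it is judged:
By the outcome, as a careful person would: the job done as asked, in the order asked, and still so for the second after the job is handed in, with the robot touching nothing.
It also fails if it takes over 56 s, if anything falls off the work surface, if the arm or the gripper's body presses on something with over 40 N, if the wrist force passes 120 N, or if a joint passes its speed limit or range.

## Working session

There is one attempt and no reset: what is moved stays moved. The work goes in short steps, each a Python script; the robot and the scene stay as the last script left them, time stands still between calls to the robot, and variables do not carry over. Pictures are saved under pics/ and viewed, and the job is handed in when it is done.

```bash
mkdir -p pics; ls
cat > h.py <<'E'
import numpy as np, cv2
from scipy.spatial.transform import Rotation as R
from workcell import env
def rot(o): return R.from_euler('xyz',o,degrees=True)
def proj(f,p):
    q=rot(f['orientation']).inv().apply(np.atleast_2d(p)-np.array(f['position']))
    q=q*[1,-1,-1]
    return np.c_[f['fx']*q[:,0]/q[:,2]+f['cx'],f['fy']*q[:,1]/q[:,2]+f['cy']]
def ray(f,u,v):
    d=np.array([(u-f['cx'])/f['fx'],-(v-f['cy'])/f['fy'],-1.])
    return np.array(f['position']),rot(f['orientation']).apply(d)
def onz(f,u,v,z):
    o,d=ray(f,u,v); return o+d*(z-o[2])/d[2]
E
python3 - <<'E'
from h import *
for n in ['scene','side']:
    f=env.grab_frame(n); cv2.imwrite(f'pics/{n}0.png',f['image'])
    print(n,{k:v for k,v in f.items() if k!='image'})
    for t in ['cradle','slab','rock_a','glue','brush']:
        print(t,[(np.round(d['xyz'],3),round(d['score'],2),proj(f,d['xyz']).round()[0]) for d in env.search_frame(f,t)])
print(env.read_state())
E
```

```text
pics
scene {'fx': 424.81051365801125, 'fy': 424.81051365801125, 'cx': 275.1736189402911, 'cy': 210.04984620119586, 'position': array([ 1.03780772, -0.51519993,  1.21142839]), 'orientation': array([31.58309293,  0.82304338, 41.05650163]), 'shot': 1}
cradle [(array([0.815, 0.183, 0.01 ]), 0.96, array([370., 227.])), (array([0.572, 0.04 , 0.022]), 0.85, array([284., 212.])), (array([ 0.635, -0.189,  0.017]), 0.69, array([251., 273.]))]
slab [(array([0.592, 0.112, 0.089]), 0.85, array([304., 190.]))]
rock_a [(array([ 0.36 , -0.435,  0.041]), 0.62, array([127., 272.])), (array([0.399, 0.435, 0.035]), 0.49, array([318., 116.]))]
glue [(array([0.545, 0.429, 0.06 ]), 0.48, array([349., 131.]))]
brush [(array([ 0.581, -0.459,  0.015]), 0.73, array([172., 329.])), (array([0.585, 0.113, 0.089]), 0.18, array([302., 188.]))]
side {'fx': 430.2425511309132, 'fy': 430.2425511309132, 'cx': 277.198653889853, 'cy': 210.62088908229347, 'position': array([-0.04890587,  0.73603215,  0.95568236]), 'orientation': array([  47.9876828 ,    0.74644666, -140.01297325]), 'shot': 2}
cradle [(array([ 0.637, -0.174
[... 518 characters left out ...]
, 0.75, array([360., 160.]))]
{'clock': 0.6, 'joint_positions': array([-6.24173233e+01,  2.20405983e+01,  4.51316892e-01, -3.05893775e-03,
       -6.84107026e+01, -1.48149683e+01]), 'qvel': array([ 0.00026774, -0.0372728 , -0.01501377, -0.01795525,  0.09748256,
        0.05203944]), 'joint_torque': array([-8.31327225e-05, -3.90212095e+01,  1.87535441e+01,  4.22256052e+00,
        1.53525890e-02, -2.95163113e-05]), 'position': array([ 0.13813365, -0.60950661,  0.22254458]), 'tool_rot': array([-8.99992882e+01, -2.75388239e-03,  1.27665829e+01]), 'force': array([-0.01365661, -0.17571441,  0.56655813]), 'wrist_torque': array([ 0.04115321, -0.00798207, -0.03100539]), 'opening': 1.001110122997399}
```

```bash
python3 -c "
import cv2
for n,(x,y) in {'scene':(200,120),'side':(160,130)}.items():
    i=cv2.imread(f'pics/{n}0.png'); cv2.imwrite(f'pics/{n}0c.png',cv2.resize(i[y:y+180,x:x+240],None,fx=3.3,fy=3.3,interpolation=cv2.INTER_CUBIC))"
```

```text
(no output)
```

View pics/scene0.png

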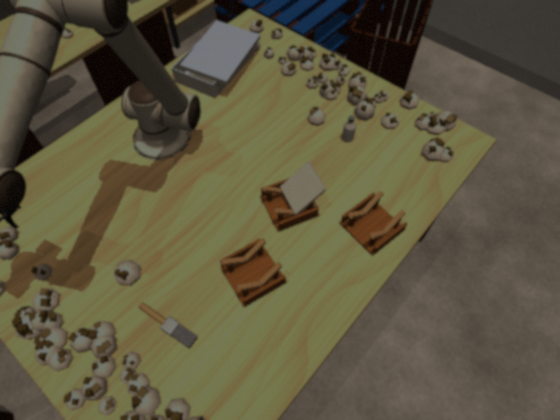

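View pics/side0.png

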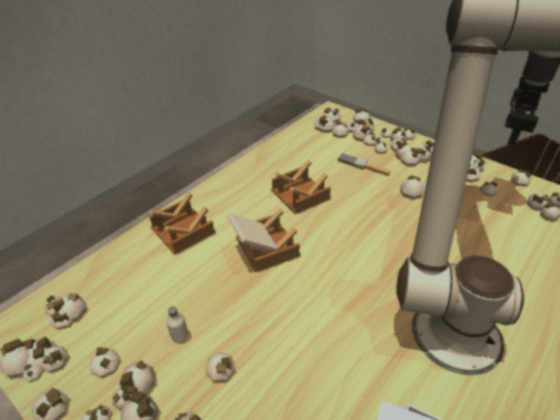

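View pics/scene0c.png

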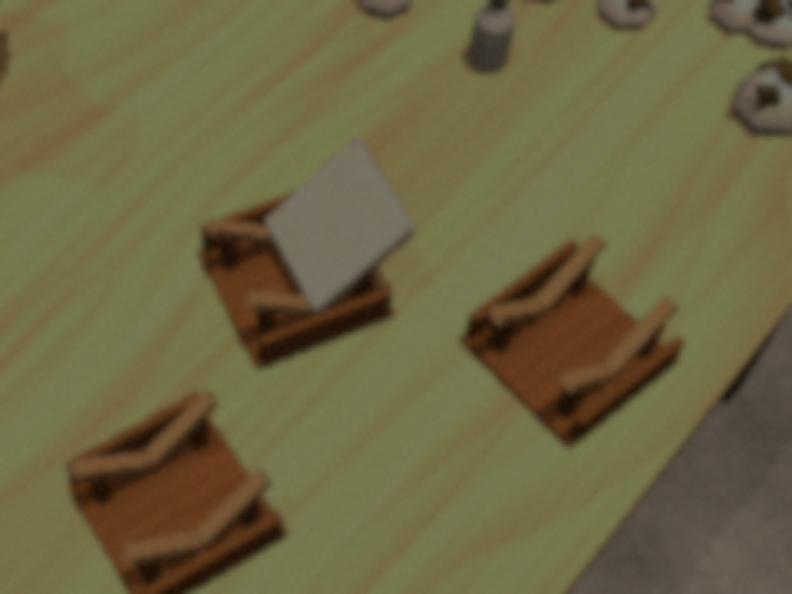

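View pics/side0c.png

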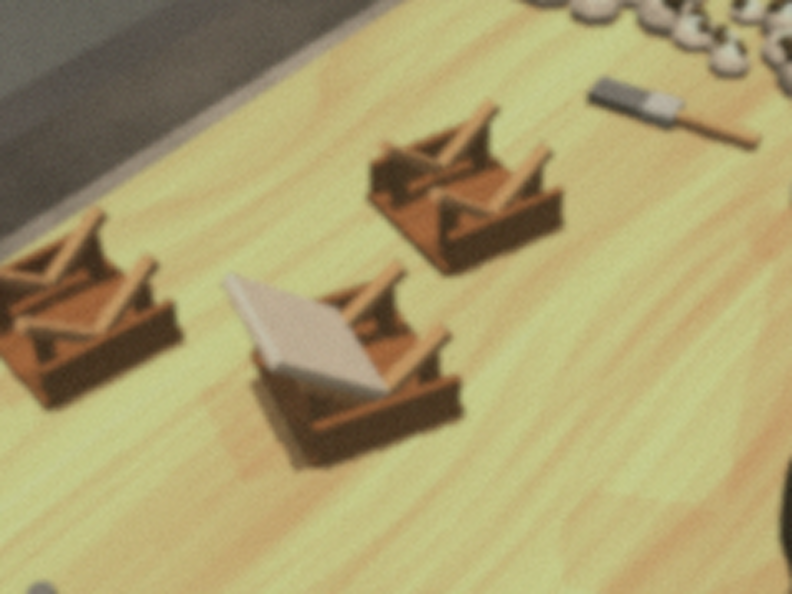

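```bash
cat >> h.py <<'E'
from scipy.optimize import least_squares
c40,s40=np.cos(np.radians(40)),np.sin(np.radians(40))
def cradle_pts(p): # p: x,y,yaw -> function local->world
    r=R.from_euler('z',p[2],degrees=True)
    return lambda l: r.apply(np.atleast_2d(l))+[p[0],p[1],0]
def sl(x,u,n): return [x,u*c40-n*s40,.035+u*s40+n*c40]
E
cat > fit.py <<'E'
from h import *
fs={n:env.grab_frame(n) for n in ['scene','side']}
off={'scene':(200,120),'side':(160,130)}
def px(n,c): return np.array(c)/3.3+off[n]-.35
# slab top (n=14mm): (x sign,u)
S={'scene':[((1,.13),(413,230)),((1,0),(318,310)),((-1,.13),(357,140)),((-1,0),(265,215))],
 'side':[((1,.13),(230,275)),((-1,.13),(280,362)),((-1,0),(385,395)),((1,0),(340,312))]}
B={'scene':[((.076,-.075,0),(260,365)),((.076,.070,.0),(393,318))],'side':[((-.076,.075,0),(310,468)),((-.076,-.070,0),(460,415))]}
def res(p,full=False):
    w=cradle_pts(p); o=[]
    for n in S:
        for (sx,u),c in S[n]: o.append(proj(fs[n],w(sl(sx*.06+p[3],u,.014)))[0]-px(n,c))
        for l,c in B[n]: o.append(proj(fs[n],w(l))[0]-px(n,c))
    return np.ravel(o)
best=min((least_squares(res,[.56,.06,y,0],x_scale=[.1,.1,50,.01]) for y in (-60,0,60)),key=lambda s:s.cost)
print(best.x,best.cost,res(best.x).reshape(-1,2).round(1).tolist())
np.save('p.npy',best.x)
p=best.x; w=cradle_pts(p)
for n in S:
    f=fs[n]; x0,y0=off[n]; k=3.3
    im=cv2.resize(f['image'][y0:y0+180,x0:x0+240],None,fx=k,fy=k,interpolation=cv2.INTER_CUBIC)
    def poly(L,col):
        q=proj(f,w(L)); q=((q-[x0,y0]+.35)*k).astype(np.int32); cv2.polylines(im,[q],True,col,1)
    for nn in (0,.014): poly([sl(p[3]-.06,0,nn),sl(p[3]+.06,0,nn),sl(p[3]+.06,.13,nn),sl(p[3]-.06,.13,nn)],(0,0,255))
    poly([(-.076,-.075,0),(.076,-.075,0),(.076,.075,0),(-.076,.075,0)],(255,0,0))
    for x in(-.076,.076): poly([(x,-.07,.05),(x,.07,.05),(x,.07,.0),(x,-.07,.0)],(255,255,0))
    for x in (-.046,.046): 
        q=[(x,-.065,.106-.0) ]; poly([(x,0,.035),(x,-.085*c40,.035+.085*s40)],(0,255,0))
    cv2.imwrite(f'pics/{n}_fit.png',im)
E
python3 fit.py
```

```text
[ 5.61256178e-01  7.75790093e-02 -2.54023994e+01 -9.94484583e-04] 11.706636718799531 [[-0.2, -0.9], [-1.5, 0.2], [-0.3, -1.7], [-0.5, 0.8], [-0.5, 2.0], [-0.7, 0.6], [-1.2, -0.7], [-1.2, 0.1], [1.3, -0.2], [-1.4, -1.1], [-0.3, 1.3], [-0.5, 1.1]]
```

View pics/scene_fit.png

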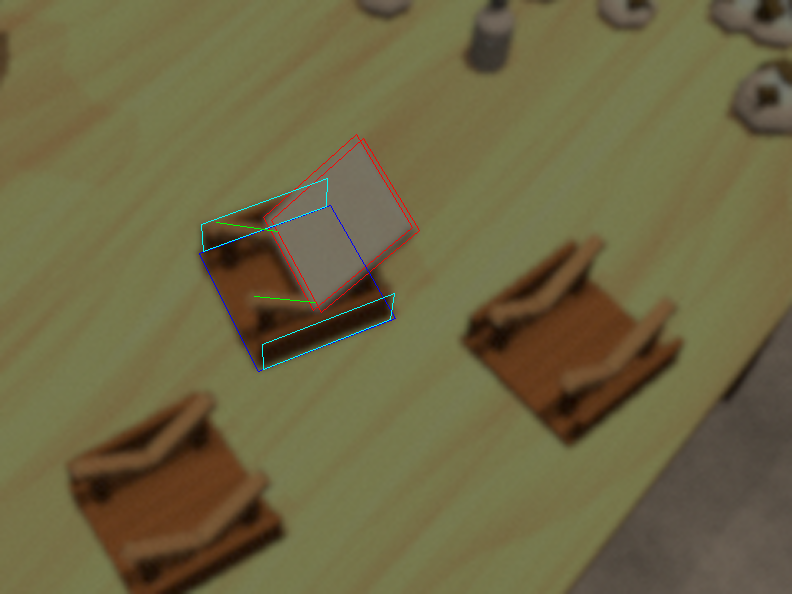

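View pics/side_fit.png

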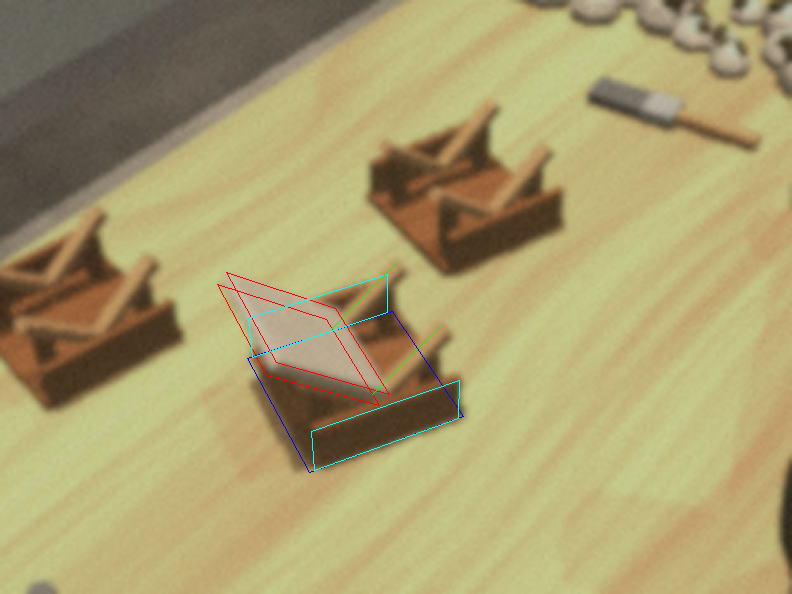

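```bash
cat >> h.py <<'E'
P0=np.load('p.npy')
def slabpose(th,lift=0.,q=.012,gu=.100,phi=0.,flip=0,dx=0.,back=0.):
    """TCP pos, euler for slab turned th deg; q: +z corner distance up -y slope; phi: in-plane approach angle"""
    a=np.radians(40+th); d=np.array([0,np.cos(a),np.sin(a)]); m=np.array([0,-np.sin(a),np.cos(a)])
    V=np.array([0,0,.035]); Q=V+q*np.array([0,-c40,s40])
    if th<=10:
        # blend from resting at V to end face on -y slope
        P=V+ (th/10)*( (Q-.014*np.array([0,-c40,s40]))-V)
    else: P=Q-.014*m
    ph=np.radians(phi); ex=np.array([1.,0,0])
    fwd=-(np.cos(ph)*d+np.sin(ph)*ex)
    t=P+gu*d+.007*m+[P0[3]+dx,0,lift]-back*fwd
    z=m if not flip else -m
    M=np.c_[np.cross(fwd,z),fwd,z]
    r=R.from_euler('z',P0[2],degrees=True)
    return cradle_pts(P0)(t)[0], (r*R.from_matrix(M)).as_euler('xyz',degrees=True)
E
python3 - <<'E'
from h import *
for phi in (0,-30,30):
  for flip in (0,1):
    print('phi',phi,'flip',flip)
    for th in range(0,101,10):
        po,o=slabpose(th,.003,phi=phi,flip=flip)
        q=env.inverse_kinematics(po,o)
        print(th,po.round(3),o.round(0),None if q is None else np.round(q,0))
E
```

```text
phi 0 flip 0
0 [0.591 0.143 0.108] [-40.   0. 155.] [ 38.  47.   5.  20. -95.  19.]
10 [0.586 0.133 0.118] [-50.   0. 155.] [ 37.  41.   1.  18. -87.  21.]
20 [0.58  0.12  0.129] [-60.   0. 155.] [ 35.  35.  -4.  15. -79.  24.]
30 [0.574 0.107 0.137] [-70.  -0. 155.] [ 32.  29.  -8.  11. -70.  27.]
40 [0.567 0.092 0.143] [-80.   0. 155.] [ 29.  24. -11.   7. -63.  33.]
50 [0.559 0.076 0.146] [-90.   0. 155.] [ 24.  20. -14.   0. -55.  40.]
60 [0.552 0.06  0.145] [-100.    0.  155.] [ 19.  17. -16.  -9. -50.  52.]
70 [0.545 0.045 0.142] [-110.    0.  155.] [ 11.  16. -16. -22. -48.  66.]
80 [0.538 0.03  0.136] [-120.    0.  155.] [  3.  16. -16. -36. -49.  84.]
90 [0.531 0.016 0.127] [-130.    0.  155.] [ -7.  19. -15. -49. -54. 101.]
100 [0.525 0.005 0.115] [-140.    0.  155.] [-16.  23. -15. -60. -61. 117.]
phi 0 flip 1
0 [0.591 0.143 0.108] [-140.    0.  -25.] [  38.   47.    5.   20.  -95. -161.]
10 [0.586 0.133 0.118] [-130.    0.  -25.] [  37.   41.    1.   18.  -87. -159.]
20 [0.58  0.12  0.129] [-120.    0.  -25.] [  35.   35.   -4.   15.  -79. -156.]
30 [0.574 0.107 0.137] [-
[... 3029 characters left out ...]
-153.]
20 [0.58  0.12  0.129] [-124.   26.  -42.] [  24.   46.   20.   -6. -106. -147.]
30 [0.574 0.107 0.137] [-113.   28.  -37.] [  21.   41.   17.   -9. -100. -141.]
40 [0.567 0.092 0.143] [-102.   29.  -31.] [  18.   37.   13.  -13.  -95. -133.]
50 [0.559 0.076 0.146] [-90.  30. -25.] [  13.   34.   10.  -18.  -90. -125.]
60 [0.552 0.06  0.145] [-78.  29. -20.] [   9.   32.    8.  -24.  -87. -115.]
70 [0.545 0.045 0.142] [-67.  28. -14.] [   3.   31.    6.  -30.  -85. -105.]
80 [0.538 0.03  0.136] [-56.  26.  -9.] [ -3.  31.   4. -37. -85. -94.]
90 [0.531 0.016 0.127] [-46.  23.  -5.] [ -8.  33.   3. -43. -87. -83.]
100 [0.525 0.005 0.115] [-36.  19.  -2.] [-13.  36.   3. -49. -89. -72.]
```

Run:
```python
from h import *
po,o=slabpose(0,back=.10)
hi=po+[-.02,-.0,.17]
print(po,env.inverse_kinematics(po,o),env.inverse_kinematics(hi,o))
env.gripper_to(.55,60)
env.goto(hi,o); env.goto(po,o)
s=env.read_state(); print(s['clock'],s['position'],s['tool_rot'],o,s['force'])
w=env.grab_frame('wrist'); cv2.imwrite('pics/w1.png',w['image'])
for n in ['scene','side']:
    f=env.grab_frame(n); x0,y0=(200,80) if n=='scene' else (160,110)
    cv2.imwrite(f'pics/{n}1.png',cv2.resize(f['image'][y0:y0+180,x0:x0+240],None,fx=3.3,fy=3.3,interpolation=cv2.INTER_CUBIC))
```

```text
[0.62415014 0.21233737 0.16891983] [  40.71267876   49.88371511   20.93362962   18.98616121 -107.56425751
   21.81624158] [  41.50026089   42.9849044    30.14426273   20.98914807 -122.96750292
   27.12233583]
5.7083 [0.62505604 0.21239892 0.17063094] [-4.00881455e+01  1.29787811e-01  1.54605588e+02] [-40.           0.         154.59760058] [ 0.94767256 -0.48904983  0.32992999]
```

```bash
python3 -c "
import cv2,numpy as np
a=[cv2.imread(f'pics/{n}1.png') for n in('scene','side')]
cv2.imwrite('pics/both1.png',cv2.resize(np.vstack(a),(396*1,594)) if 0 else np.hstack([cv2.resize(i,(400,300)) for i in a]))"
```

```text
(no output)
```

View pics/side1.png

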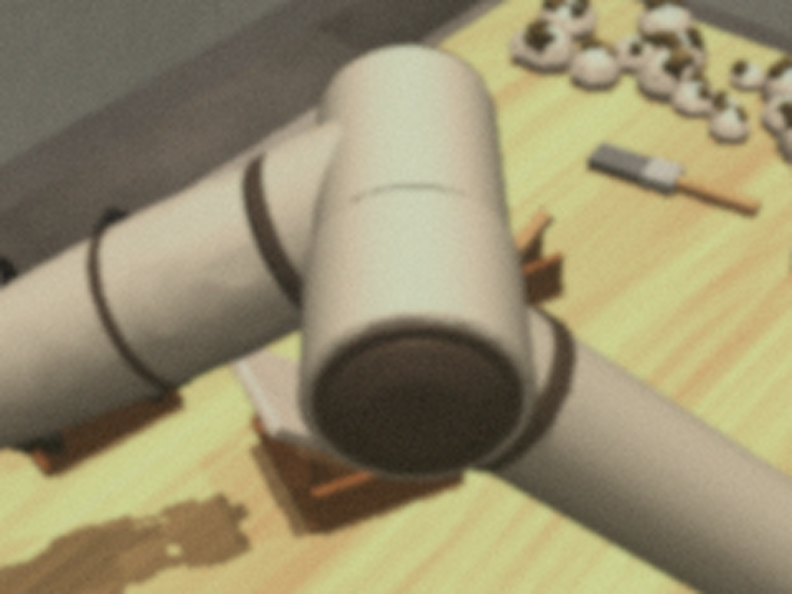

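View pics/w1.png

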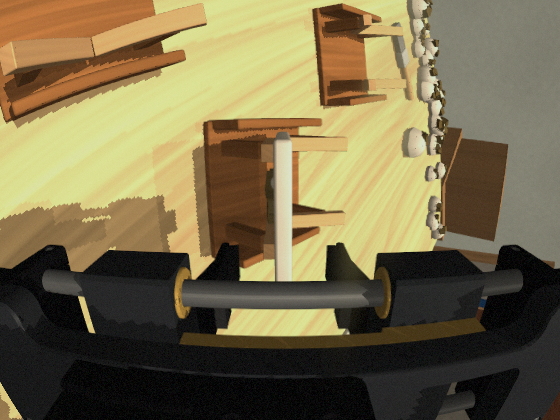

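```bash
cat >> h.py <<'E'
def fproj(f,p):
    q=rot(f['orientation']).inv().apply(np.atleast_2d(p)-np.array(f['position']))*[1,-1,-1]
    rr=np.hypot(q[:,0],q[:,1]); t=np.arctan2(rr,q[:,2])
    return np.c_[f['fx']*t*q[:,0]/rr+f['cx'],f['fy']*t*q[:,1]/rr+f['cy']]
E
python3 - <<'E'
from h import *
w=env.grab_frame('wrist'); s=env.read_state(); print(s['clock'],s['position'],s['tool_rot'])
W=cradle_pts(P0); im=w['image'].copy()
L=[sl(P0[3]+sx*.06,u,n) for u,n in((.13,0),(.13,.014),(0,.014)) for sx in(-1,1)]
q=fproj(w,W(L)); print(q.round(1))
for a in q: cv2.circle(im,tuple(int(round(v)) for v in a),2,(0,0,255),1)
for x in(-.076,.076):
  for y in (-.075,.075):
    a=fproj(w,W([x,y,.01]))[0]; cv2.circle(im,tuple(int(round(v)) for v in a),2,(255,0,0),1)
cv2.imwrite('pics/w2.png',cv2.resize(im[100:350,180:400],None,fx=2.4,fy=2.4,interpolation=cv2.INTER_CUBIC))
E
```

```text
5.9083 [0.62479332 0.21289887 0.17140565] [-4.02491395e+01  1.40037399e-01  1.54616740e+02]
[[272.5 290.8]
 [270.7 142.5]
 [289.4 290.8]
 [290.2 142.5]
 [287.7 235.7]
 [287.9 134. ]]
```

View pics/w2.png

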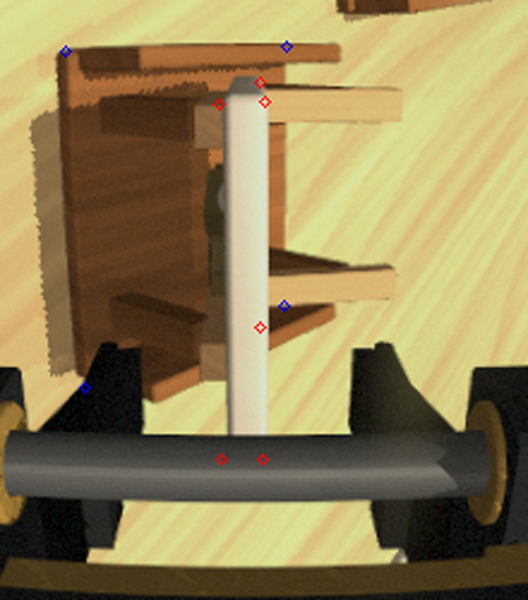

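Run:
```python
from h import *
env.dwell(.3); s=env.read_state(); print(s['position'],s['tool_rot'])
po,o=slabpose(0,back=.03)
print(env.move_straight(po,o,rate=.1,force_limit=8))
s=env.read_state(); print(s['clock'],s['position']-po,s['tool_rot'],s['force'])
po,o=slabpose(0)
print(env.move_straight(po,o,rate=.05,force_limit=8))
env.dwell(.3)
s=env.read_state(); print(s['clock'],s['position']-po,s['tool_rot'],s['force'])
w=env.grab_frame('wrist'); cv2.imwrite('pics/w3.png',w['image'])
```

```text
[0.62416316 0.21241711 0.16928245] [-4.00323663e+01  1.64597718e-02  1.54603329e+02]
False
7.0583 [0.00049179 0.0003992  0.00040428] [-4.00537131e+01  5.11406419e-02  1.54618297e+02] [ 1.0404373  -0.5442527   0.21153959]
False
8.1083 [9.74046513e-05 1.93567146e-04 8.47090204e-05] [-4.00174712e+01  9.90442470e-03  1.54608561e+02] [ 0.34589899  1.04641986 -0.10241022]
```

View pics/w3.png

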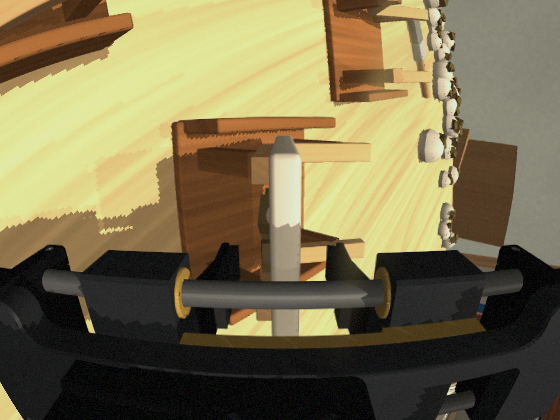

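Run:
```python
from h import *
env.gripper_to(0,50); env.dwell(.2)
s=env.read_state(); print(s['clock'],s['opening']*87,s['position']-slabpose(0)[0],s['force'],s['wrist_torque'])
for th in (5,10):
    po,o=slabpose(th,.003*th/10+.0005)
    env.move_straight(po,o,rate=.03); s=env.read_state(); print(th,s['clock'],s['force'].round(1),s['wrist_torque'].round(2),(s['position']-po).round(4),s['opening']*87)
w=env.grab_frame('wrist'); cv2.imwrite('pics/w4.png',w['image'])
```

```text
9.0417 13.51000749970067 [-0.00028194 -0.00056647  0.00082515] [-1.39097957 -2.48736763  4.94135881] [-0.07516516  0.2787082  -0.01281911]
5 9.5 [-0.3 -2.4  0.1] [ 0.78 -0.27  0.09] [-0.0003 -0.0002 -0.0006] 13.836653540694678
10 9.9417 [-1.1 -2.2 -0.7] [ 0.79 -0.15  0.  ] [-0.0002  0.     -0.0004] 13.816360946473877
```

View pics/w4.png

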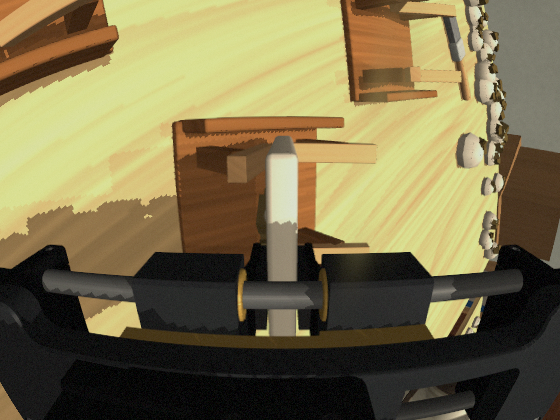

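Slab is gripped (13.8 mm, slab at px (283,250) between the pads), and low forces so far. Continuing the turn.

Run:
```python
from h import *
for th in range(20,91,10):
    po,o=slabpose(th,.004)
    env.move_straight(po,o,rate=.025); s=env.read_state(); print(th,round(s['clock'],2),s['force'].round(1),s['wrist_torque'].round(2),(s['position']-po).round(4),round(s['opening']*87,1))
    if np.linalg.norm(s['force'])>20: break
for n in ['scene','side','wrist']:
    f=env.grab_frame(n); cv2.imwrite(f'pics/{n}5.png',f['image'])
```

```text
20 10.85 [ 0.5 -0.6 -2.9] [ 1.21 -0.34  0.05] [ 0.0005  0.0005 -0.    ] 13.6
30 11.7 [ 0.1  0.4 -5.3] [ 1.17 -0.34  0.02] [ 0.      0.0002 -0.0004] 14.1
40 12.55 [ 0.5 -0.9 -5.1] [ 0.54 -0.15  0.02] [ 0.0001  0.0001 -0.0001] 13.3
50 13.4 [-0.   0.5 -4.7] [ 0.01  0.16 -0.06] [ 0.0001  0.0001 -0.    ] 13.8
60 14.25 [ 0.6  0.3 -4.9] [-0.6   0.45 -0.04] [0.0002 0.0001 0.    ] 13.6
70 15.1 [ 0.3 -0.1 -6.1] [-1.17  0.69 -0.  ] [0.0002 0.0001 0.0001] 13.7
80 15.95 [-0.8  0.3 -5.6] [-1.75  0.98 -0.02] [0.0003 0.0001 0.0001] 13.9
90 16.8 [ 0.8 -0.4 -5.8] [-2.28  1.19 -0.05] [0.0004 0.0001 0.0003] 13.8
```

View pics/scene5.png

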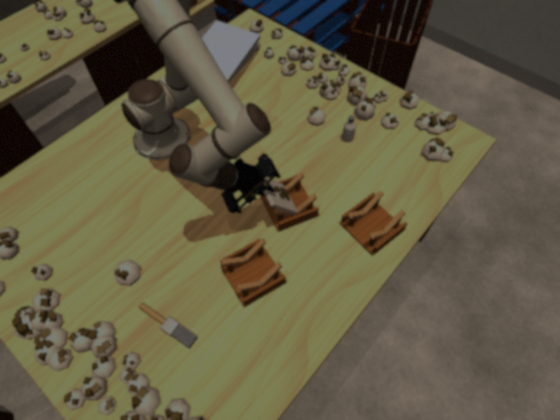

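View pics/wrist5.png

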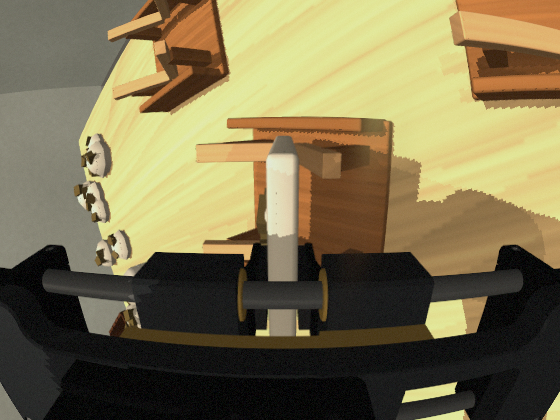

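View pics/side5.png

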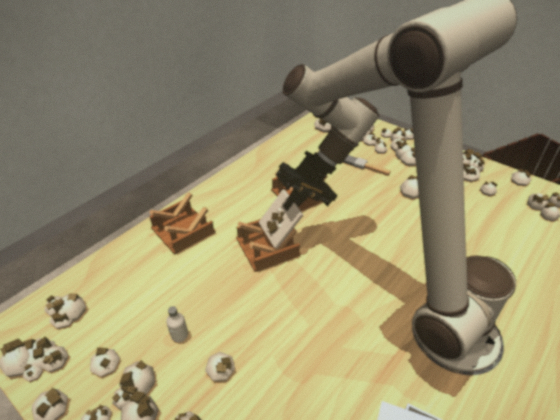

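Run:
```python
from h import *
def rep(t,po):
    s=env.read_state(); print(t,round(s['clock'],2),s['force'].round(1),s['wrist_torque'].round(2),(s['position']-po).round(4),round(s['opening']*87,1))
for th,l in ((96,.004),(100,.004)):
    po,o=slabpose(th,l,q=.010); env.move_straight(po,o,rate=.02); rep(th,po)
env.dwell(.3); rep('settled',po)
po,o=slabpose(100,-.004,q=.010)
print(env.move_straight(po,o,rate=.006,force_limit=4)); rep('low',po)
w=env.grab_frame('wrist'); cv2.imwrite('pics/w6.png',w['image'])
f=env.grab_frame('side'); cv2.imwrite('pics/side6.png',cv2.resize(f['image'][150:290,200:360],None,fx=4,fy=4,interpolation=cv2.INTER_CUBIC))
```

```text
96 17.62 [-0.1  0.3 -5.3] [-2.53  1.35  0.04] [ 0.0003 -0.0001  0.0002] 13.7
100 18.12 [ 0.6 -0.1 -4.8] [-2.71  1.38 -0.03] [ 0.0003 -0.0001  0.0002] 13.8
settled 18.42 [ 0.5  0.2 -5.2] [-2.68  1.42 -0.02] [0.0001 0.0003 0.0003] 13.5
True
low 19.44 [0.3 1.2 1.8] [-0.86  0.23 -0.19] [0.0004 0.0007 0.0019] 13.5
```

View pics/w6.png

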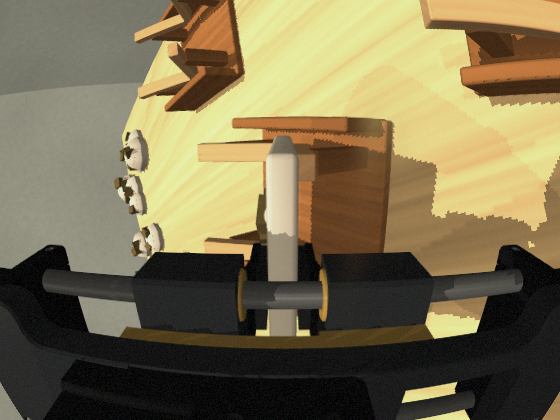

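View pics/side6.png

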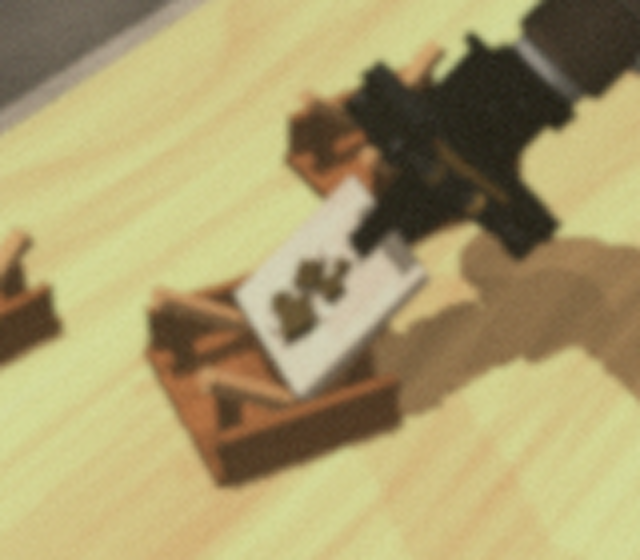

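Run:
```python
from h import *
def rep(t):
    s=env.read_state(); print(t,round(s['clock'],2),s['force'].round(1),s['wrist_torque'].round(2),s['position'].round(4),round(s['opening']*87,1))
env.gripper_to(0,3); rep('soft')
for g in (.17,.19,.22,.26,.32,.45): env.gripper_to(g,3); rep(g)
w=env.grab_frame('wrist'); cv2.imwrite('pics/w7.png',w['image'])
f=env.grab_frame('side'); cv2.imwrite('pics/side7.png',cv2.resize(f['image'][150:290,200:360],None,fx=4,fy=4,interpolation=cv2.INTER_CUBIC))
```

```text
soft 19.76 [1.7 1.3 6. ] [-0.24 -0.07 -0.32] [0.5264 0.0065 0.1086] 14.3
0.17 19.98 [ 1.  -0.1  4.9] [-0.36  0.   -0.37] [0.5263 0.0063 0.1084] 15.3
0.19 20.27 [ 4.4 -0.5  3.1] [-0.73 -0.12 -0.67] [0.526  0.0062 0.1076] 16.1
0.22 20.6 [0.2 0.2 0.9] [-1.33  0.63 -0.1 ] [0.5244 0.0064 0.1067] 18.9
0.26 20.98 [-1.  -0.4 -0.1] [-1.44  0.78  0.  ] [0.5249 0.0064 0.1071] 22.4
0.32 21.4 [ 0.1 -0.3 -0. ] [-1.5   0.84  0.02] [0.5253 0.0063 0.1074] 27.3
0.45 21.95 [-0.1 -0.  -0.5] [-1.44  0.83 -0.06] [0.5252 0.0064 0.1073] 38.8
```

View pics/w7.png

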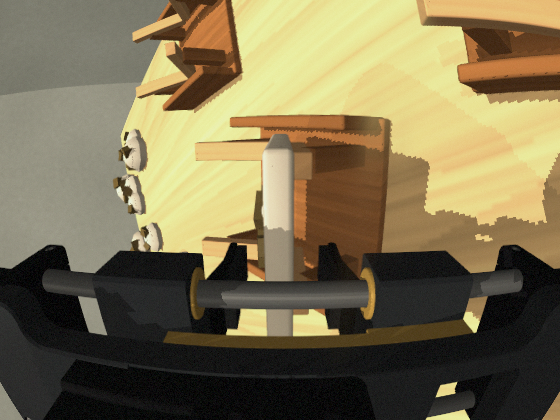

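View pics/side7.png

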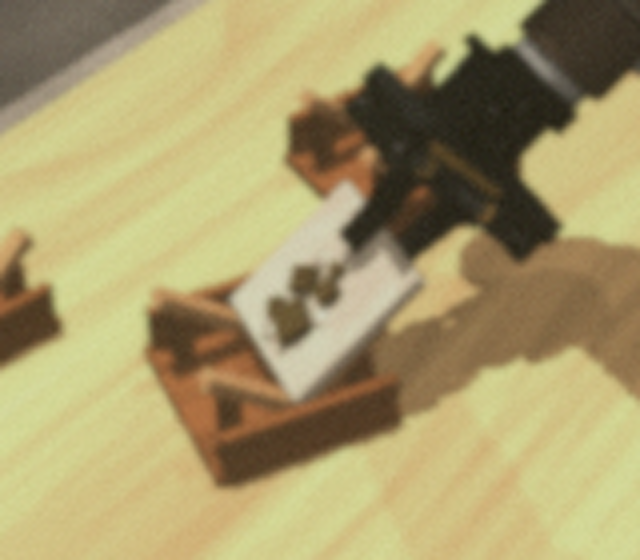

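Run:
```python
from h import *
s=env.read_state(); o=s['tool_rot']; p=s['position']; back=-rot(o).apply([0,1,0])
print(env.move_straight(p+.1*back,None,rate=.08,force_limit=8)); 
w=env.grab_frame('wrist'); cv2.imwrite('pics/w8.png',w['image'])
p2=p+.1*back+[0,0,.1]
env.move_straight(p2,None,rate=.15)
env.set_joints([-62.4,22,.5,0,-68.4,-14.8])
s=env.read_state(); print(s['clock'],s['force'],s['position'])
for n in ['scene','side']:
    f=env.grab_frame(n); cv2.imwrite(f'pics/{n}9.png',f['image']); np.save(f'{n}9.npy',{k:v for k,v in f.items()},allow_pickle=True)
    x0,y0=(200,120) if n=='scene' else (160,130); k=3.3
    im=cv2.resize(f['image'][y0:y0+180,x0:x0+240],None,fx=k,fy=k,interpolation=cv2.INTER_CUBIC)
    W=cradle_pts(P0)
    for q,col in((.0,(0,255,0)),(.014,(0,0,255))):
        L=[[P0[3]+sx*.06,-(q+u)*c40+.014*s40,.035+(q+u)*s40+.014*c40] for sx,u in((-1,0),(1,0),(1,.13),(-1,.13))]
        cv2.polylines(im,[((proj(f,W(L))-[x0,y0]+.35)*k).astype(np.int32)],True,col,1)
    cv2.imwrite(f'pics/{n}9c.png',im)
```

```text
False
26.5917 [ 0.04493285  0.50393137 -0.09563621] [ 0.13893767 -0.6096308   0.22320531]
```

View pics/w8.png

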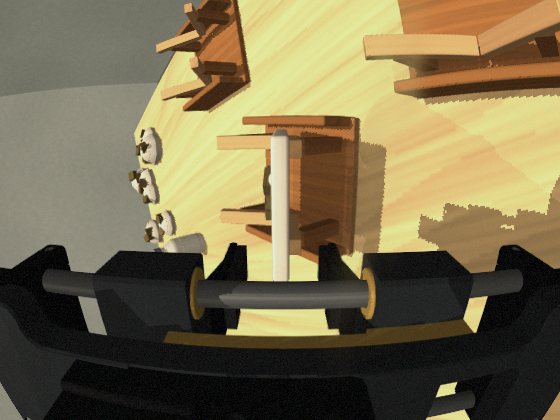

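View pics/scene9c.png

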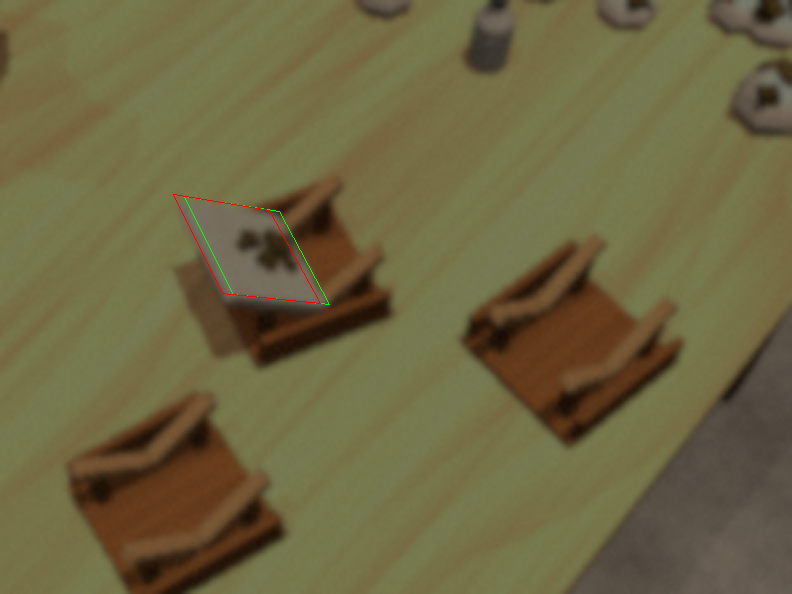

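View pics/side9c.png

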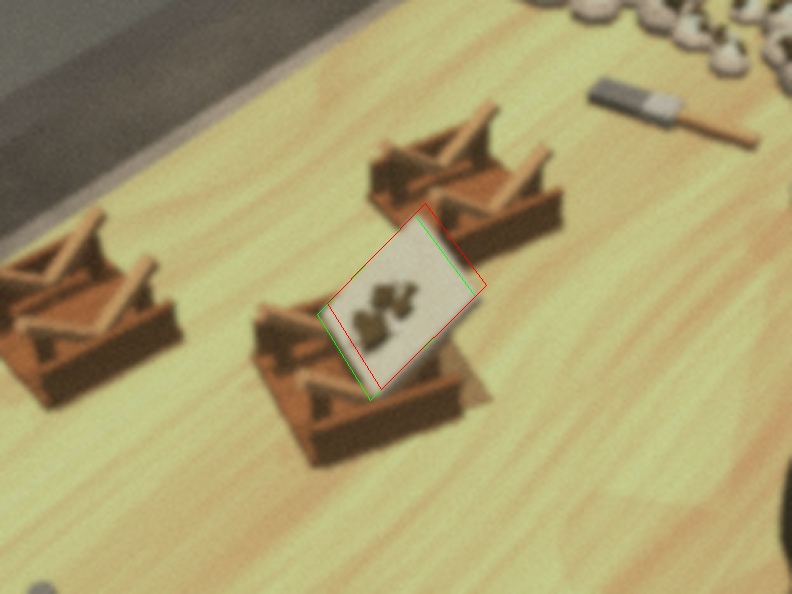

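View pics/scene9.png

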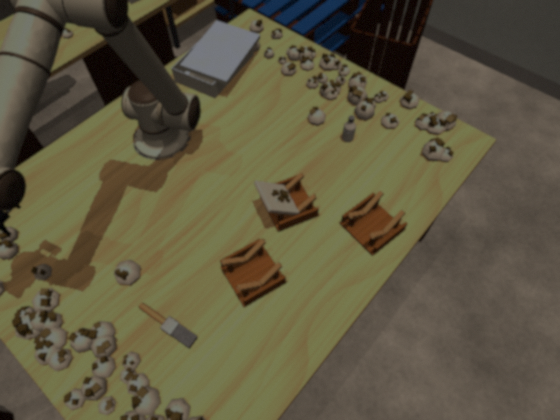

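```bash
python3 -c "
from workcell import env
print(env.close_job())"
```

```text
the job is handed in; nothing more can be done
None
```

The slab now lies crystals-up on the cradle's other (−y) side, and the job was handed in at about 27 s of the 56 s allowed. No verdict was reported.

**What I did:** I took the cradle nearest the base, the one holding the slab, at scene pixel (290, 200). I gripped the slab by the bare margin at its upper edge and carried it round through 100° with the gripper shut. I lowered it until it touched the rails, opened the fingers in small steps, and moved the arm back to its start pose.

**Last checks:**
- **Position:** in the scene and side pictures the slab's outline matches one lying flat on the −y rails, with its lower edge about 0 to 5 mm up the slope. The limit is 20 mm.
- **Forces:** every wrist force I read was below about 8 N.
- **Other things:** the brush, glue bottle and rocks look unmoved in the scene picture. I checked this by eye only.

**What didn't quite match:** the slab touched down about 2 mm lower than planned and slid a few mm down the slope, toward the V, during release. I judged flatness from the outlines in the pictures and did not measure it directly.

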